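Nest the emptied parts cups on the bench spigot

TASK

The parts cups are empty, so pack them away as one nest: push the yellow cup's hollow foot fully down onto the spigot of the round bench stand, with the blue cup standing inside the yellow one and the red cup inside the blue one, each upright and right down on the floor of the cup round it. Set the cups down gently rather than dropping them or tipping them over, and leave the tape dispenser, the cable-tie box, the connector bin and the stack of green trays where they are.

Things in the scene. Friction and masses are not known exactly. Their poses are not given: they have to be found in the camera images.
- large_cup: Yellow plastic cup, the widest: round, 66 mm outside diameter at the rim (64 at the floor), 58 mm high over all, wall 3.5 mm. Its lowest 20 mm is a narrower hollow foot, a sleeve open below: outside diameter 50, inside diameter 40, depth 20 mm. The cup's inner floor lies 24 mm above the origin; inside diameter 57 to 59 mm. Mass about 0.09 kg. Origin at the centre of its underside, z up. 
- middle_cup: Blue plastic cup: round, 52 mm outside diameter (50 at the floor), 58 mm high, wall 3.5 mm, floor 4 mm thick, inside diameter 43 to 45 mm. Standing in the yellow cup it rises 24 mm above the yellow rim. About 0.06 kg. Origin at the centre of its underside, z up. 
- small_cup: Red plastic cup, the narrowest and tallest: round, 37 mm outside diameter (35 at the floor), 78 mm high, wall 3.5 mm, floor 4 mm thick. Standing in the blue cup it rises 24 mm above the blue rim. About 0.05 kg. Origin at the centre of its underside, z up. 
- stand: Stand fixed to the bench: dark steel disc, 80 mm diameter, 8 mm thick, with an upright aluminium spigot at its centre, 36 mm diameter, rising 18 mm above the disc, its top 5 mm coned to 28 mm. When the yellow cup is home its foot rests on the disc: its origin is then 8 mm above the stand's origin. Origin at the centre of its underside, z up. 
- spigot_top (a point): Centre of the spigot's top face, 26 mm above the bench.
- tape_dispenser: Bystander, loose: grey tape dispenser with an amber roll, 50 (its x) by 120 (its y) mm, 77 mm high. Origin at the centre of its underside, z up. 
- tie_box: Bystander, loose: black open box of white cable ties, 80 (its x) by 120 (its y) mm, 55 mm high. Origin at the centre of its underside, z up. 
- parts_bin: Bystander, loose: grey open bin of red connectors, 80 (its x) by 110 (its y) mm, 60 mm high. Origin at the centre of its underside, z up. 
- tray_stack: Bystander, loose: one stack of green plastic trays, 110 (its x) by 130 (its y) mm, 88 mm high. Origin at the centre of its underside, z up. 
There are look-alikes about, which are no part of the job. Several things have the shape of the small_cup; the one meant has the colours described above.

How it is judged:
By the outcome, as a careful person would: the job done as asked, in the order asked, and still so for the second after the job is handed in, with the robot touching nothing.
It also fails if it takes over 70 s, if anything falls off the work surface, if the arm or the gripper's body presses on something with over 40 N, if the wrist force passes 120 N, or if a joint passes its speed limit or range.

ROBOT

A 6-joint arm with a two-finger parallel gripper is mounted at the origin on the work surface. World frame = base frame: x ahead of the robot, y to its left, z up, the work surface at z = 0. Lengths are in m, angles in rad, forces in N, time in s.
With the tool pointing down it reaches from about 0.425 to 0.95 m from the base axis. Payload 14.7 kg.
Tool frame: the origin (TCP) lies between the finger pads; the fingertips stand 11 mm ahead of it and the grasp point (between the pads) lies 8 mm behind it; z points along the fingers, y is the line along which they close (so a half turn about z gives the same grasp; the last joint's range is limited). The gripper opens to 85 mm and grips with 20 to 120 N. Pads are 22 mm wide; open, the fingers measure 114 mm over their backs; the gripper's body (76 mm by 85 mm) begins 54 mm behind the grasp point. The pads swing forward as they close: fully open they stand 13 mm farther back than shut.
Start: joints at [-1.169, 0.48, 1.596, -0, 1.065, -0.047], TCP at [0.282, -0.586, 0.21] pointing down, gripper open.
Joint ranges: [-2.75, 2.75], [-0.82, 2.05], [0.23, 2.67], [-1.56, 4.7], [0.09, 2.69], [-2.92, 2.92]. Speed limits (rad/s): [1.89, 1.89, 2.39, 3.01, 3.01, 3.01].

INTERFACE

Orientations are given as [roll, pitch, yaw] about the fixed x, y, z axes, in that order (R = Rz(yaw) Ry(pitch) Rx(roll)).
In Python, from cell import * gives the robot as it stands. The module is installed in compiled form; this text tells all that it offers.
- The arm moves only by the tool jog_arm, never from a script. Its arguments are lists of equal length, an entry for each row: "slide": the shift along the tool's x, y, z in m, a list of three; "spin": the turn about the tool's z in rad; "grip": the opening, from 0 (shut) to 1 (fully open). A call has 1 to 20 rows; each row shifts and turns the commanded pose from where the row before left it, along the tool's axes as they then stand; what a row does not reach is not made up. A row lasts 1/8 s, in which the tool goes at most 62.5 mm and 10.7 degrees, less where a joint would pass 70% of its speed; a pose out of reach is approached as far as the arm can. A call is refused whole if a number of a shift passes 0.0625 or a number of a turn 0.188, either way. A call with a gripper value outside its range is refused whole. The fingers move at their own pace and stop on an object; "newtons" is the grip in N (left out, the last holds). Time passes only in rows, so rows that do not move let the fingers close. It gives the time, the measured TCP pose, the force, the opening and the grip force at its end, in the units of the state.
- observe(): the state, without advancing time (a new reading comes with each control period).
- capture(name): name is "scene" or "side" or "wrist"; returns the picture (400x640x3 uint8, red, green, blue); there is no depth.
- calibration(name): a dict with "fx", "fy", "cx", "cy" (pixels), "distortion" ([k1, k2, p1, p2, k3] as OpenCV has them; the pictures are not rectified), "R" (3x3) and "t" (3): a world point X has camera coordinates R X + t. Camera axes: x right, y down, z forward; pixel columns grow to the right and rows downward; lengths in m; the calibration is good to about 2 mm. A picture is of the moment at which its call begins: read the wrist's pose just before it. calibration takes no time and is no camera call; for the wrist camera it gives the pose at the moment of the call.
- sign_off(): hands the job in; it is judged then, once.
The state is a dict: "t": time; "joint_pos": joint angles; "qvel": joint speeds; "tau": joint torques, N m; "eef_pos": TCP position; "orientation": TCP orientation; "wrist_force": force on the tool from outside, world axes, zero at the start; "moment": the same for the moment, N m; "grip_width": opening from 0.0 (shut) to 1.0 (fully open); "grasp_force": force on a finger pad.
Only numpy, scipy, OpenCV 4.12 (cv2) and the standard library are available. Lean on these libraries where they do the work, as an engineer would, in place of code of your own. Each camera call takes 0.05 s, during which the arm holds its last target. There are 200 camera calls.

## Working session

There is one attempt and no reset: what is moved stays moved. The work goes in short steps, Python scripts to look and compute and a tool call to move; the robot and the scene stay as the last step left them, time stands still between calls to the robot, and variables do not carry over. Pictures are saved under pics/ and viewed, at most 10 in all, crops included, and the job is handed in when it is done.

Besides the shell and the picture viewer there is one more tool, called after "Emit:" by a JSON object that holds its "fn" and its "kwargs". jog_arm: Moves the arm, as the interface text tells. Its arguments: {"type":"object","properties":{"slide":{"type":"array","items":{"type":"array","items":{"type":"number"}}},"spin":{"type":"array","items":{"type":"number"}},"grip":{"type":"array","items":{"type":"number"}},"newtons":{"type":"number"}},"required":["slide","spin","grip"]}

```bash
mkdir -p pics; cat > h.py <<'E'
import numpy as np,cv2
from cell import *
def snap(n,f):
    c=calibration(n); im=capture(n); cv2.imwrite('pics/'+f,im[:,:,::-1]); return im,c
def ray(c,u,v):
    K=np.array([[c['fx'],0,c['cx']],[0,c['fy'],c['cy']],[0,0,1.]])
    p=cv2.undistortPoints(np.array([[[u,v]]],float),K,np.array(c['distortion'],float))[0,0]
    R=np.array(c['R']);t=np.array(c['t'])
    return -R.T@t, R.T@np.array([p[0],p[1],1])
def at(c,u,v,z):
    o,d=ray(c,u,v); return o+d*(z-o[2])/d[2]
def proj(c,X):
    K=np.array([[c['fx'],0,c['cx']],[0,c['fy'],c['cy']],[0,0,1.]])
    return cv2.projectPoints(np.array(X,float).reshape(-1,1,3),cv2.Rodrigues(np.array(c['R']))[0],np.array(c['t'],float),K,np.array(c['distortion'],float))[0][:,0]
E
python3 - <<'E'
from h import *
a,_=snap('scene','s0.png');b,_=snap('side','d0.png')
for n in('scene','side','wrist'):
    c=calibration(n);R=np.array(c['R']);print(n,c['fx'],-R.T@np.array(c['t']),R[2])
print(observe())
E
```

```text
scene 435.43102053813635 [ 1.26817754 -0.44774908  0.99873688] [-0.55884057  0.35922621 -0.74743143]
side 406.0790734487632 [0.35636745 0.76889599 0.72080552] [ 0.18752111 -0.74174276 -0.64393596]
wrist 298.50092265765596 [ 0.341535   -0.55723052  0.37239265] [-0.23693995 -0.11264581 -0.9649717 ]
{'t': 0.1, 'joint_pos': array([-1.16857163e+00,  4.80746999e-01,  1.59680274e+00,  2.06698518e-06,
        1.06510624e+00, -4.65757318e-02]), 'qvel': array([ 0.00196939, -0.00072443, -0.00387279,  0.00017004,  0.00355616,
       -0.00114557]), 'tau': array([-2.30109026e-04, -9.52258801e+01, -4.31040323e+01, -8.37851644e-05,
        5.35112529e-03, -2.76799580e-05]), 'eef_pos': array([ 0.2819071 , -0.58525592,  0.20935397]), 'orientation': array([-3.14053056e+00, -5.13126030e-05,  4.48799395e-01]), 'wrist_force': array([ 0.23083791,  0.07165709, -0.84255451]), 'moment': array([ 0.0211722 , -0.03046525, -0.01306213]), 'grasp_force': 0.0, 'grip_width': 1.001482177818195}
```

View pics/s0.png

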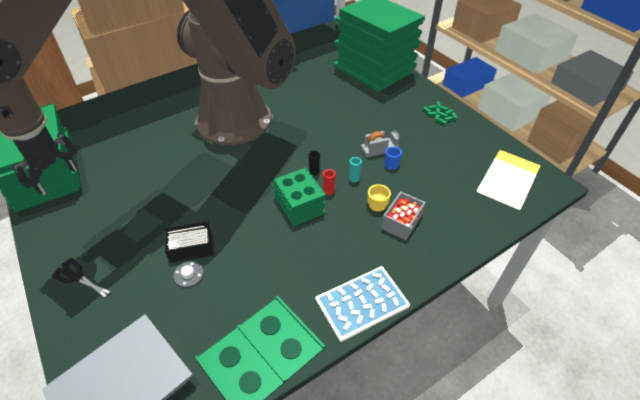

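View pics/d0.png

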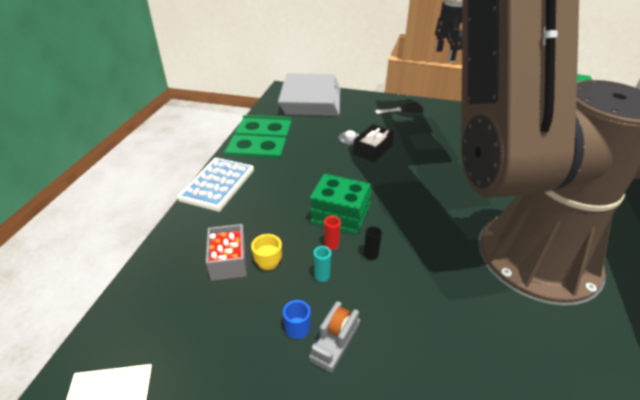

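The scene view shows the stand at (188,272), with the tie box beside it at (188,240). The yellow cup is at (378,198), next to the parts bin at (404,215), and the blue cup is at (393,158), next to the tape dispenser. Three things have the small-cup shape: red (329,182), black (314,162) and teal (355,169). The red one fits the colour described. I'll confirm that in an enlarged crop.

```bash
python3 - <<'E'
from h import *
s=cv2.imread('pics/s0.png');d=cv2.imread('pics/d0.png')
f=lambda im,x,y,w,h,k:cv2.resize(im[y:y+h,x:x+w],None,fx=k,fy=k,interpolation=cv2.INTER_CUBIC)
o=np.zeros((600,800,3),np.uint8)
o[:300,:400]=f(s,300,140,133,100,3.0077)[:300,:400] if 0 else cv2.resize(s[140:240,300:433],(400,300),interpolation=cv2.INTER_CUBIC)
o[:300,400:]=cv2.resize(s[215:290,150:250],(400,300),interpolation=cv2.INTER_CUBIC)
o[300:,:400]=cv2.resize(d[210:360,200:400],(400,300),interpolation=cv2.INTER_CUBIC)
o[300:,400:]=cv2.resize(d[110:170,320:400],(400,300),interpolation=cv2.INTER_CUBIC)
cv2.imwrite('pics/c0.png',o)
E
```

```text
(no output)
```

View pics/c0.png

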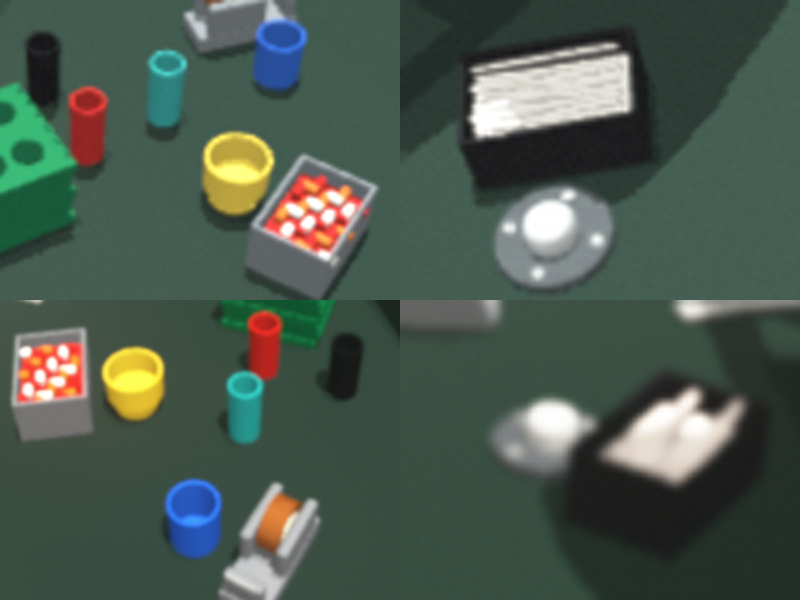

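The crop confirms it: the red cup, at about (329,174) at the rim, sits beside the tray stack and is neither the teal nor the black one. Next I'll triangulate from both cameras.

```bash
python3 - <<'E'
from h import *
s=calibration('scene');d=calibration('side')
for n,a,b,z in (('yel',(379.1,192.7),(267,244),.058),('red',(329.3,173.7),(332.5,221.5),.078),('blue',(393.4,153.3),(297,310.5),.058),('disc',(188.5,274.3),(348.6,137.4),.008),('spig',(187,270.5),None,.026)):
    print(n,at(s,*a,z).round(4),at(d,*b,z).round(4) if b else '')
print('trays',[at(s,u,v,.088).round(3)[:2] for u,v in((275,184),(306,170),(326,190),(291,208))])
print('bin',[at(s,u,v,.06).round(3)[:2] for u,v in((400,193),(425,202),(413,224),(384,217))])
print('tape',[at(s,u,v,.0).round(3)[:2] for u,v in((365,157),(399,148),(362,145))])
print('black,teal',at(s,314.5,153,.078),at(s,355.5,159,.078))
print('tie',[at(s,u,v,.055).round(3)[:2] for u,v in((165,229),(207,223),(212,240),(168,248))])
E
```

```text
yel [0.6293 0.1812 0.058 ] [0.6253 0.1808 0.058 ]
red [0.4987 0.0915 0.078 ] [0.4946 0.0926 0.078 ]
blue [0.5182 0.3287 0.058 ] [0.5092 0.3334 0.058 ]
disc [ 0.5495 -0.3982  0.008 ] [ 0.5491 -0.3974  0.008 ]
spig [ 0.5492 -0.3979  0.026 ] 
trays [array([ 0.455, -0.071]), array([0.455, 0.036]), array([0.557, 0.04 ]), array([ 0.561, -0.079])]
bin [array([0.666, 0.231]), array([0.733, 0.268]), array([0.776, 0.184]), array([0.712, 0.133])]
tape [array([0.433, 0.284]), array([0.461, 0.411]), array([0.378, 0.313])]
black,teal [0.3957298  0.10497221 0.078     ] [0.48961368 0.19633896 0.078     ]
tie [array([ 0.408, -0.399]), array([ 0.453, -0.292]), array([ 0.516, -0.304]), array([ 0.475, -0.416])]
```

```bash
cat >> h.py <<'E'
from scipy.spatial.transform import Rotation as Ro
def to(X,n=1):
    o=observe();R=Ro.from_euler('xyz',o['orientation'])
    d=R.inv().apply(np.array(X)-o['eef_pos']);print('tool shift',d.round(4),'per row',(d/n).round(4));return d
E
python3 - <<'E'
from h import *
to([.627,.181,.209],18)
E
```

```text
tool shift [ 0.6434 -0.5406  0.001 ] per row [ 0.0357 -0.03    0.0001]
```

Emit:
{"fn": "jog_arm", "kwargs": {"slide": [[0.02,-0.018,0],[0.036,-0.03,0],[0.036,-0.03,0],[0.036,-0.03,0],[0.036,-0.03,0],[0.036,-0.03,0],[0.036,-0.03,0],[0.036,-0.03,0],[0.036,-0.03,0],[0.036,-0.03,0],[0.036,-0.03,0],[0.036,-0.03,0],[0.036,-0.03,0],[0.036,-0.03,0],[0.036,-0.03,0],[0.036,-0.03,0],[0.036,-0.03,0],[0.036,-0.03,0],[0.01,-0.01,0],[0,0,0]], "spin": [0,0,0,0,0,0,0,0,0,0,0,0,0,0,0,0,0,0,0,0], "grip": [1,1,1,1,1,1,1,1,1,1,1,1,1,1,1,1,1,1,1,1], "newtons": 30}}

```text
t: 2.6
eef_pos: [0.6267, 0.1781, 0.2094]
orientation: [-3.142, 0.001, 0.45]
wrist_force: [-0.1, -0.1, 0.0]
grip_width: 0.997
grasp_force: 0.0
```

```bash
python3 - <<'E'
from h import *
im,c=snap('wrist','w1.png')
for n,p in(('yel',(.627,.181,.058)),('tcp',observe()['eef_pos'])): print(n,proj(c,p).round(1))
np.save('w1.npy',np.r_[np.array(c['R']).ravel(),np.array(c['t'])])
# yellow mask ellipse
hsv=cv2.cvtColor(im,cv2.COLOR_RGB2HSV);m=cv2.inRange(hsv,(20,100,80),(35,255,255))
k=max(cv2.findContours(m,0,2)[0],key=cv2.contourArea);print(cv2.boundingRect(k))
E
```

```text
yel [[317.8 181. ]]
tcp [[321.  236.8]]
(288, 148, 61, 63)
```

View pics/w1.png

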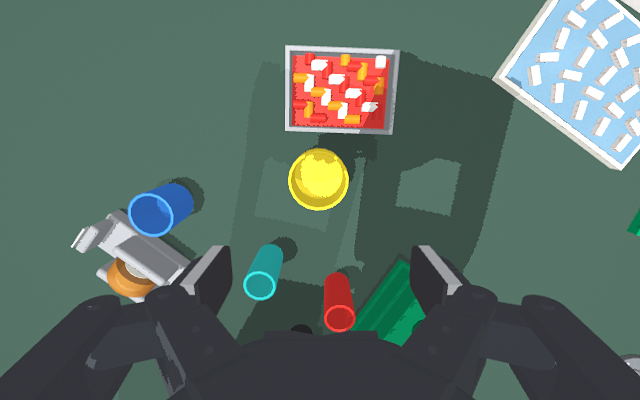

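The yellow rim is at about (318,179), next to the bin at (342,90). The fingers straddle left and right of it, parallel to the bin's edge. The blue rim is at (151,215) and the red rim at (340,319).

```bash
python3 - <<'E'
from h import *
c=calibration('wrist')
y=at(c,318.5,179.5,.058);print(y,at(c,151,215,.058),at(c,340,319,.078))
to([y[0],y[1],.028])
E
```

```text
[0.62856476 0.18010462 0.058     ] [0.51131218 0.33105444 0.058     ] [0.49564969 0.08875444 0.078     ]
tool shift [ 0.0034 -0.0018  0.1815] per row [ 0.0034 -0.0018  0.1815]
```

Emit:
{"fn": "jog_arm", "kwargs": {"slide": [[0.003,-0.002,0.03],[0,0,0.04],[0,0,0.04],[0,0,0.035],[0,0,0.025],[0,0,0.013],[0,0,0],[0,0,0],[0,0,0],[0,0,0],[0,0,0],[0,0,0]], "spin": [0,0,0,0,0,0,0,0,0,0,0,0], "grip": [1,1,1,1,1,1,1,0.6,0.6,0.6,0.6,0.6], "newtons": 30}}

```text
t: 4.15
eef_pos: [0.6299, 0.181, 0.0289]
orientation: [3.141, -0.002, 0.449]
wrist_force: [-2.3, -0.9, 11.0]
grip_width: 0.746
grasp_force: 30.2
```

Emit:
{"fn": "jog_arm", "kwargs": {"slide": [[0,0,-0.005],[0,0,-0.015],[0,0,-0.03],[0,0,-0.03],[0,0,-0.03],[0,0,-0.03],[0,0,-0.03],[0,0,-0.01],[0,0,0],[0,0,0]], "spin": [0,0,0.1,0.15,0.15,0.15,0.15,0.1,0,0], "grip": [0.6,0.6,0.6,0.6,0.6,0.6,0.6,0.6,0.6,0.6]}}

```text
t: 5.4
eef_pos: [0.6285, 0.1807, 0.2068]
orientation: [3.141, 0.0, -0.349]
wrist_force: [0.1, 0.7, -2.0]
grip_width: 0.736
grasp_force: 33.2
```

```bash
python3 - <<'E'
from h import *
to([.549,-.398,.21],15)
im,c=snap('wrist','w2.png')
X=observe()['eef_pos']
for dz in(.029,):
    q=X+[0,0,dz]
    print('expected rim centre',proj(c,q))
E
```

```text
tool shift [ 0.123   0.571  -0.0031] per row [ 0.0082  0.0381 -0.0002]
expected rim centre [[319.49407676 258.65500343]]
```

View pics/w2.png

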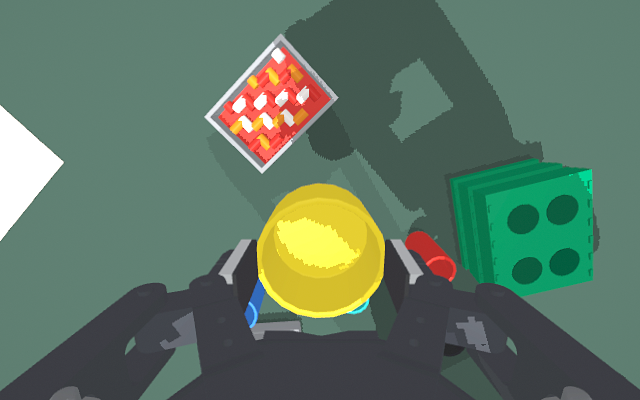

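The yellow cup is held and upright, with its rim centre at about (321,257) against the expected (319.5,258.7). That puts it within 1 mm of centre. I'll carry it to the stand.

Emit:
{"fn": "jog_arm", "kwargs": {"slide": [[0.004,0.019,0],[0.0082,0.038,0],[0.0082,0.038,0],[0.0082,0.038,0],[0.0082,0.038,0],[0.0082,0.038,0],[0.0082,0.038,0],[0.0082,0.038,0],[0.0082,0.038,0],[0.0082,0.038,0],[0.0082,0.038,0],[0.0082,0.038,0],[0.0082,0.038,0],[0.0082,0.038,0],[0.0082,0.038,0],[0.004,0.02,0],[0,0,0],[0,0,0]], "spin": [0,0,0,0,0,0,0,0,0,0,0,0,0,0,0,0,0,0], "grip": [0.6,0.6,0.6,0.6,0.6,0.6,0.6,0.6,0.6,0.6,0.6,0.6,0.6,0.6,0.6,0.6,0.6,0.6]}}

```text
t: 7.7
eef_pos: [0.5475, -0.3968, 0.2066]
orientation: [-3.141, 0.001, -0.351]
wrist_force: [0.6, 0.5, -0.1]
grip_width: 0.735
grasp_force: 33.2
```

```bash
python3 - <<'E'
from h import *
im,c=snap('wrist','w3.png')
print(proj(c,[.549,-.398,.008]))
to([.549,-.398,.07])
E
```

```text
[[320.61916077 173.42545297]]
tool shift [0.0018 0.001  0.1368] per row [0.0018 0.001  0.1368]
```

View pics/w3.png

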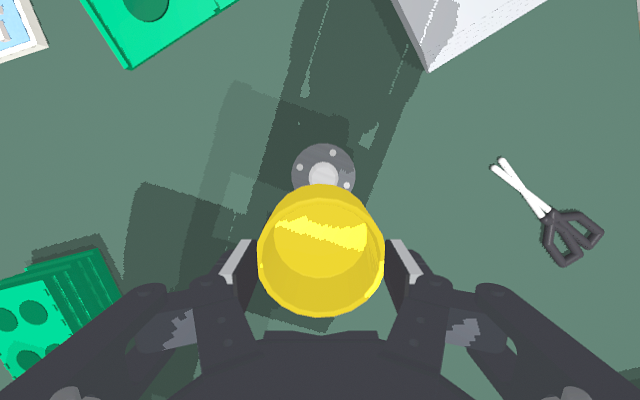

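The disc spans columns 291–355 from row 143, so its centre is about (323,174), a little right of the predicted (320.6,173.4). The cup's left and right edges are in the same picture, so I'll get precise edges from it.

```bash
python3 - <<'E'
from h import *
im=cv2.imread('pics/w3.png')[:,:,::-1];c=calibration('wrist')
for y in(160,166,172,176): print(y,' '.join('%d'%v for v in im[y,286:296,0]),'|',' '.join('%d'%v for v in im[y,350:360,0]),'| G-R',(im[y,286:296,1].astype(int)-im[y,286:296,0])[[0,9]])
print([tuple(im[y,322]) for y in range(140,147)])
hsv=cv2.cvtColor(im.copy(),cv2.COLOR_RGB2HSV);m=cv2.inRange(hsv,(20,100,80),(35,255,255))
x,y,w,h=cv2.boundingRect(m);print(x,x+w-1,y,y+h-1)
# tool-frame positions of disc centre & rim centre
o=observe();R=Ro.from_euler('xyz',o['orientation'])
for u,v,z in((323,174,.008),(321,257.5,o['eef_pos'][2]+.029)):
    p=at(c,u,v,z);print(p,R.inv().apply(p-o['eef_pos']).round(4))
E
```

```text
160 63 65 64 62 63 64 63 63 64 108 | 113 103 67 70 72 73 73 73 73 72 | G-R [19  5]
166 63 64 63 63 62 62 82 118 117 113 | 112 111 114 116 83 72 73 73 73 74 | G-R [18  4]
172 63 63 63 63 59 106 116 114 114 112 | 119 139 138 137 141 101 69 72 72 73 | G-R [19  6]
176 63 63 64 63 61 90 113 113 112 114 | 137 137 137 137 138 102 70 72 72 72 | G-R [18  4]
[(np.uint8(64), np.uint8(82), np.uint8(74)), (np.uint8(63), np.uint8(82), np.uint8(73)), (np.uint8(66), np.uint8(82), np.uint8(76)), (np.uint8(91), np.uint8(99), np.uint8(99)), (np.uint8(118), np.uint8(121), np.uint8(127)), (np.uint8(115), np.uint8(119), np.uint8(123)), (np.uint8(114), np.uint8(117), np.uint8(120))]
256 384 184 317
[ 0.54755916 -0.40031014  0.008     ] [0.0013 0.0036 0.1988]
[ 0.54809445 -0.3975982   0.23577293] [ 0.0007  0.0008 -0.029 ]
```

Emit:
{"fn": "jog_arm", "kwargs": {"slide": [[0.001,0.002,0.02],[0,0,0.035],[0,0,0.035],[0,0,0.03],[0,0,0.018],[0,0,0.008],[0,0,0.005],[0,0,0.004],[0,0,0]], "spin": [0,0,0,0,0,0,0,0,0], "grip": [0.6,0.6,0.6,0.6,0.6,0.6,0.6,0.6,0.6]}}

```text
t: 8.88
eef_pos: [0.5482, -0.4, 0.0523]
orientation: [3.141, -0.001, -0.351]
wrist_force: [-0.8, -0.9, -0.6]
grip_width: 0.735
grasp_force: 33.2
```

Emit:
{"fn": "jog_arm", "kwargs": {"slide": [[0,0,0.004],[0,0,0.003],[0,0,0.003],[0,0,0]], "spin": [0,0,0,0], "grip": [0.6,0.6,0.6,0.6]}}

```text
t: 9.38
eef_pos: [0.5478, -0.3997, 0.0416]
orientation: [-3.141, 0.001, -0.351]
wrist_force: [-0.5, -0.1, -0.7]
grip_width: 0.735
grasp_force: 33.2
```

Emit:
{"fn": "jog_arm", "kwargs": {"slide": [[0,0,0.003],[0,0,0.002],[0,0,0.001],[0,0,0]], "spin": [0,0,0,0], "grip": [0.6,0.6,0.6,0.6]}}

```text
t: 9.88
eef_pos: [0.5484, -0.3999, 0.037]
orientation: [3.141, -0.001, -0.351]
wrist_force: [-1.7, 4.1, 14.5]
grip_width: 0.737
grasp_force: 36.9
```

Emit:
{"fn": "jog_arm", "kwargs": {"slide": [[0,0,0],[0,0,0],[0,0,0],[0,0,-0.01],[0,0,-0.03],[0,0,-0.04],[0,0,-0.04],[0,0,-0.04],[0,0,-0.01],[0,0,0]], "spin": [0,0,0,0,0,0,0,0,0,0], "grip": [0.85,0.95,1,1,1,1,1,1,1,1]}}

```text
t: 11.12
eef_pos: [0.5481, -0.4, 0.2066]
orientation: [3.141, -0.001, -0.351]
wrist_force: [-0.7, -0.3, -0.9]
grip_width: 0.992
grasp_force: 0.0
```

```bash
python3 - <<'E'
from h import *
im,c=snap('wrist','w4.png')
s,cs=snap('scene','s4.png')
hsv=cv2.cvtColor(im,cv2.COLOR_RGB2HSV);m=cv2.inRange(hsv,(20,100,80),(35,255,255))
x,y,w,h=cv2.boundingRect(m);print('yellow',x,x+w-1,y,y+h-1)
o=np.zeros((400,800,3),np.uint8);o[:,:400]=im[60:260,220:420].repeat(2,0).repeat(2,1);o[:,400:]=s[215:315,140:240].repeat(4,0).repeat(4,1)
cv2.imwrite('pics/c4.png',o[:,:,::-1])
print(proj(cs,[.549,-.398,.066]),proj(c,[.549,-.398,.066]))
to([.515,.331,.21],19)
E
```

```text
yellow 289 351 153 216
[[183.35493699 261.96608648]] [[317.82253164 185.1620422 ]]
tool shift [-0.2818 -0.6747 -0.0044] per row [-0.0148 -0.0355 -0.0002]
```

View pics/c4.png

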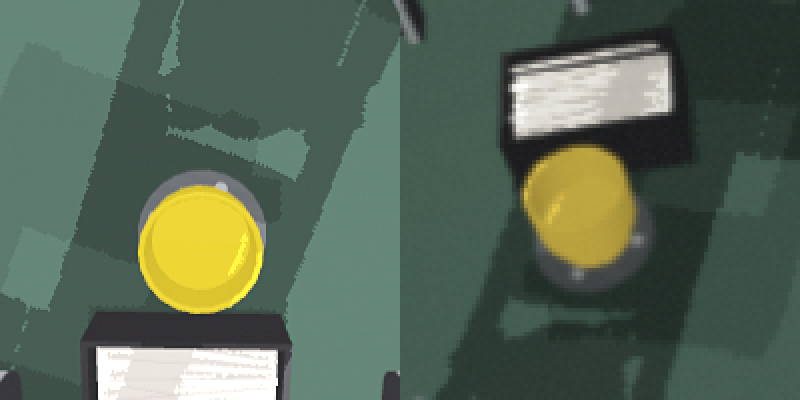

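The yellow cup is seated: the scene view puts its rim at about (184,261), against (183.4,262) predicted for home. The tie box hasn't moved. Next is the blue cup.

Emit:
{"fn": "jog_arm", "kwargs": {"slide": [[-0.008,-0.018,0],[-0.015,-0.036,0],[-0.015,-0.036,0],[-0.015,-0.036,0],[-0.015,-0.036,0],[-0.015,-0.036,0],[-0.015,-0.036,0],[-0.015,-0.036,0],[-0.015,-0.036,0],[-0.015,-0.036,0],[-0.015,-0.036,0],[-0.015,-0.036,0],[-0.015,-0.036,0],[-0.015,-0.036,0],[-0.015,-0.036,0],[-0.015,-0.036,0],[-0.015,-0.036,0],[-0.015,-0.036,0],[-0.015,-0.036,0],[-0.007,-0.01,0]], "spin": [0,0,0,0,0,0,0,0,0,0,0,0,0,0,0,0,0,0,0,0], "grip": [1,1,1,1,1,1,1,1,1,1,1,1,1,1,1,1,1,1,1,1]}}

```text
t: 13.72
eef_pos: [0.5113, 0.335, 0.2048]
orientation: [3.141, 0.001, -0.349]
wrist_force: [-0.1, -0.6, -0.8]
grip_width: 0.997
grasp_force: 0.0
```

Emit:
{"fn": "jog_arm", "kwargs": {"slide": [[0,0,0],[0,0,0]], "spin": [0,0], "grip": [1,1]}}

```text
t: 13.98
eef_pos: [0.5126, 0.332, 0.2056]
orientation: [3.141, 0.0, -0.352]
wrist_force: [0.0, 0.1, -0.5]
grip_width: 0.998
grasp_force: 0.0
```

```bash
python3 - <<'E'
from h import *
im,c=snap('wrist','w5.png')
hsv=cv2.cvtColor(im,cv2.COLOR_RGB2HSV);m=cv2.inRange(hsv,(108,120,60),(125,255,255))
k=max(cv2.findContours(m,0,2)[0],key=cv2.contourArea);x,y,w,h=cv2.boundingRect(k);print('blue',x,x+w-1,y,y+h-1,proj(c,[.512,.331,.058]))
print(at(c,x+w/2-.5,y+h/2-.5,.058))
to([.512,.331,.06])
E
```

```text
blue 296 343 156 207 [[320.87009282 183.84158961]]
[0.51488243 0.33149069 0.058     ]
tool shift [-0.0004  0.001   0.1458] per row [-0.0004  0.001   0.1458]
```

View pics/w5.png

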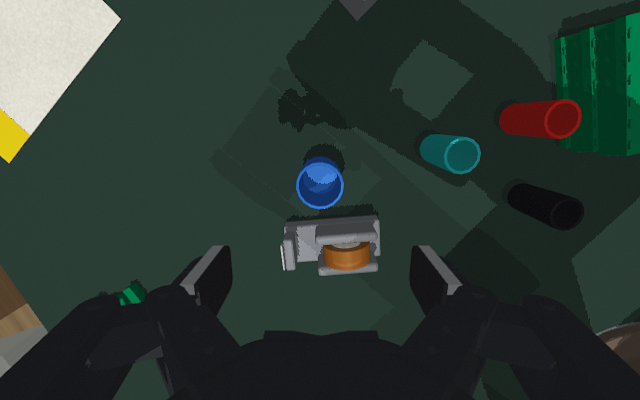

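The blue rim is centred at about (320,184), as predicted. The tape dispenser at (335,245) is clear of the finger line. I'll grip high, so the fingertips stay above the yellow rim later.

Emit:
{"fn": "jog_arm", "kwargs": {"slide": [[0,0.001,0.03],[0,0,0.04],[0,0,0.04],[0,0,0.03],[0,0,0.014],[0,0,0.0045],[0,0,0],[0,0,0],[0,0,0],[0,0,0],[0,0,0],[0,0,0],[0,0,0]], "spin": [0,0,0,0,0,0,0,0,0,0,0,0,0], "grip": [1,1,1,1,1,1,1,0.45,0.45,0.45,0.45,0.45,0.45], "newtons": 25}}

```text
t: 15.65
eef_pos: [0.5126, 0.332, 0.0474]
orientation: [3.142, 0.0, -0.351]
wrist_force: [0.4, -0.5, 0.5]
grip_width: 0.451
grasp_force: 0.0
```

```bash
python3 - <<'E'
from h import *
im,c=snap('wrist','w6.png');s,_=snap('side','d6.png');print(observe()['grip_width'])
o=np.zeros((400,800,3),np.uint8);o[:,:400]=cv2.resize(im[100:400,170:470],(400,400));o[:,400:]=cv2.resize(s[240:380,230:370],(400,400),interpolation=cv2.INTER_CUBIC)
cv2.imwrite('pics/c6.png',o[:,:,::-1])
E
```

```text
0.45220112464448636
```

View pics/c6.png

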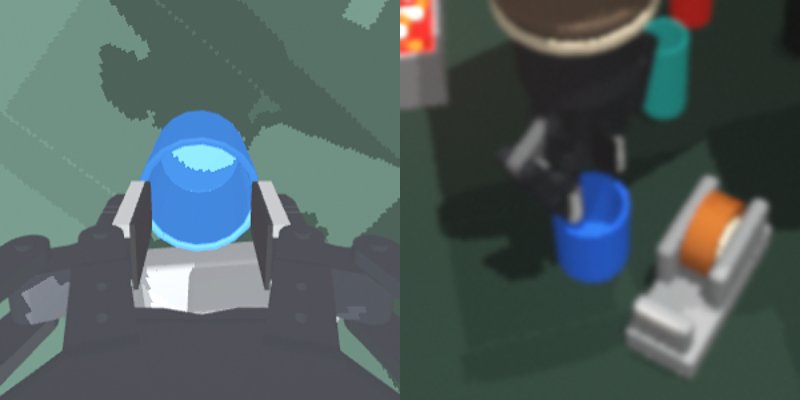

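```bash
python3 - <<'E'
from h import *
c=calibration('wrist');o=observe();R=Ro.from_euler('xyz',o['orientation'])
for h in(.0191,.026):
  for x in(.011,-.011):
    for z in(.011,0,-.011,-.02):
        print(h,x,z,proj(c,[o['eef_pos']+R.apply([x,s*h,z]) for s in(-1,1)]).round(0).ravel())
print('rim',proj(c,[[.512,.331,.058]]),[proj(c,[np.array([.512,.331,.058])+R.apply([0,s*.026,0])]).round(0).ravel() for s in(-1,1)])
E
```

```text
0.0191 0.011 0.011 [288. 213. 351. 213.]
0.0191 0.011 0 [286. 219. 353. 219.]
0.0191 0.011 -0.011 [284. 225. 355. 225.]
0.0191 0.011 -0.02 [282. 231. 357. 231.]
0.0191 -0.011 0.011 [289. 246. 350. 246.]
0.0191 -0.011 0 [287. 254. 352. 254.]
0.0191 -0.011 -0.011 [285. 262. 354. 262.]
0.0191 -0.011 -0.02 [283. 270. 355. 270.]
0.026 0.011 0.011 [277. 213. 362. 213.]
0.026 0.011 0 [274. 219. 365. 219.]
0.026 0.011 -0.011 [271. 225. 368. 225.]
0.026 0.011 -0.02 [269. 231. 370. 231.]
0.026 -0.011 0.011 [278. 246. 361. 246.]
0.026 -0.011 0 [276. 254. 363. 254.]
0.026 -0.011 -0.011 [273. 262. 366. 262.]
0.026 -0.011 -0.02 [270. 270. 368. 270.]
rim [[321.51780634 244.10277723]] [array([274., 244.]), array([369., 244.])]
```

View pics/w6.png

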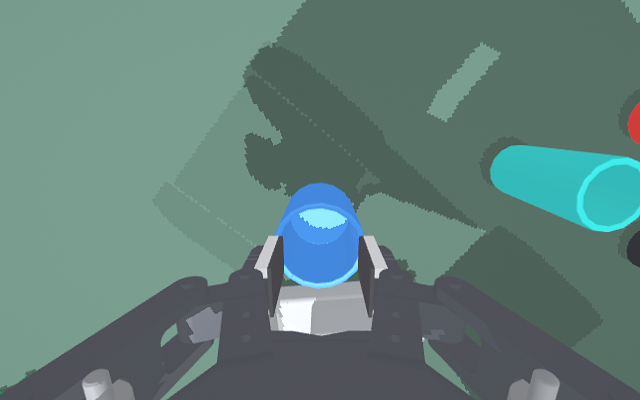

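```bash
python3 - <<'E'
from h import *
d=calibration('side')
for yy in(.350,.356,.363):
    o,r=ray(d,292,317.7);print(o+r*(yy-o[1])/r[1])
c=calibration('wrist');print(proj(c,[[.512+.026*np.cos(a),.331+.026*np.sin(a),.058] for a in -.35+np.pi/2*np.arange(4)]).round(0))
E
```

```text
[0.5142264  0.35       0.05606156]
[0.51196533 0.356      0.06558293]
[0.50932741 0.363      0.0766912 ]
[[321. 199.]
 [274. 244.]
 [322. 286.]
 [369. 244.]]
```

The fingertips closed above the blue rim without touching the cup. By the side view the tips are at z≈0.06, higher than the stated geometry puts them. The cup is undisturbed, so I'll open, go 19 mm lower and grip again.

Emit:
{"fn": "jog_arm", "kwargs": {"slide": [[0,0,0],[0,0,0],[0,0,0],[0,0,0],[0,0,0.008],[0,0,0.008],[0,0,0.003],[0,0,0],[0,0,0],[0,0,0],[0,0,0],[0,0,0],[0,0,0]], "spin": [0,0,0,0,0,0,0,0,0,0,0,0,0], "grip": [1,1,1,1,1,1,1,1,0.45,0.45,0.45,0.45,0.45], "newtons": 25}}

```text
t: 17.38
eef_pos: [0.5129, 0.3322, 0.029]
orientation: [-3.141, -0.001, -0.351]
wrist_force: [-0.5, -0.5, 6.5]
grip_width: 0.59
grasp_force: 24.9
```

Now it's gripped, at 0.59, which is about 51 mm. Lifting.

Emit:
{"fn": "jog_arm", "kwargs": {"slide": [[0,0,-0.005],[0,0,-0.015],[0,0,-0.035],[0,0,-0.04],[0,0,-0.04],[0,0,-0.035],[0,0,-0.01],[0,0,0],[0,0,0]], "spin": [0,0,0,0,0,0,0,0,0], "grip": [0.45,0.45,0.45,0.45,0.45,0.45,0.45,0.45,0.45]}}

```text
t: 18.5
eef_pos: [0.5119, 0.3316, 0.2072]
orientation: [3.14, 0.001, -0.351]
wrist_force: [0.4, 0.2, 0.3]
grip_width: 0.586
grasp_force: 26.3
```

```bash
python3 - <<'E'
from h import *
im,c=snap('wrist','w7.png')
hsv=cv2.cvtColor(im,cv2.COLOR_RGB2HSV);m=cv2.inRange(hsv,(100,120,60),(125,255,255))
k=max(cv2.findContours(m,0,2)[0],key=cv2.contourArea);x,y,w,h=cv2.boundingRect(k);print('blue',x,x+w-1,y,y+h-1)
X=observe()['eef_pos'];R=Ro.from_euler('xyz',observe()['orientation'])
print(proj(c,[X+R.apply([dx,0,-.029]) for dx in(.026,0,-.026)]))
to([.548,-.3998,.21],19)
E
```

```text
blue 270 371 189 307
[[319.28412848 208.15867404]
 [319.3588658  258.71818533]
 [319.42801093 304.6069289 ]]
tool shift [ 0.2855  0.6743 -0.0022] per row [ 0.015   0.0355 -0.0001]
```

Emit:
{"fn": "jog_arm", "kwargs": {"slide": [[0.0075,0.018,0],[0.015,0.0355,0],[0.015,0.0355,0],[0.015,0.0355,0],[0.015,0.0355,0],[0.015,0.0355,0],[0.015,0.0355,0],[0.015,0.0355,0],[0.015,0.0355,0],[0.015,0.0355,0],[0.015,0.0355,0],[0.015,0.0355,0],[0.015,0.0355,0],[0.015,0.0355,0],[0.015,0.0355,0],[0.015,0.0355,0],[0.015,0.0355,0],[0.015,0.0355,0],[0.015,0.0355,0],[0.009,0.017,0]], "spin": [0,0,0,0,0,0,0,0,0,0,0,0,0,0,0,0,0,0,0,0], "grip": [0.45,0.45,0.45,0.45,0.45,0.45,0.45,0.45,0.45,0.45,0.45,0.45,0.45,0.45,0.45,0.45,0.45,0.45,0.45,0.45]}}

```text
t: 21.05
eef_pos: [0.5484, -0.4016, 0.2075]
orientation: [-3.141, 0.001, -0.353]
wrist_force: [0.8, -0.2, 0.4]
grip_width: 0.593
grasp_force: 26.3
```

Emit:
{"fn": "jog_arm", "kwargs": {"slide": [[0,0,0.02],[0,0,0.03],[0,0,0.02],[0,0,0]], "spin": [0,0,0,0], "grip": [0.45,0.45,0.45,0.45]}}

```text
t: 21.55
eef_pos: [0.5483, -0.3984, 0.1366]
orientation: [-3.14, 0.004, -0.351]
wrist_force: [-0.3, 0.1, -0.2]
grip_width: 0.591
grasp_force: 26.3
```

```bash
python3 - <<'E'
from h import *
to([.548,-.3998,.1])
im,c=snap('wrist','w8.png');s,_=snap('side','d8.png')
o=np.zeros((400,800,3),np.uint8);o[:,:400]=cv2.resize(im[100:350,195:445],(400,400));o[:,400:]=cv2.resize(s[60:180,290:410],(400,400),interpolation=cv2.INTER_CUBIC)
cv2.imwrite('pics/c8.png',o[:,:,::-1])
E
```

```text
tool shift [0.0003 0.0015 0.0366] per row [0.0003 0.0015 0.0366]
```

View pics/c8.png

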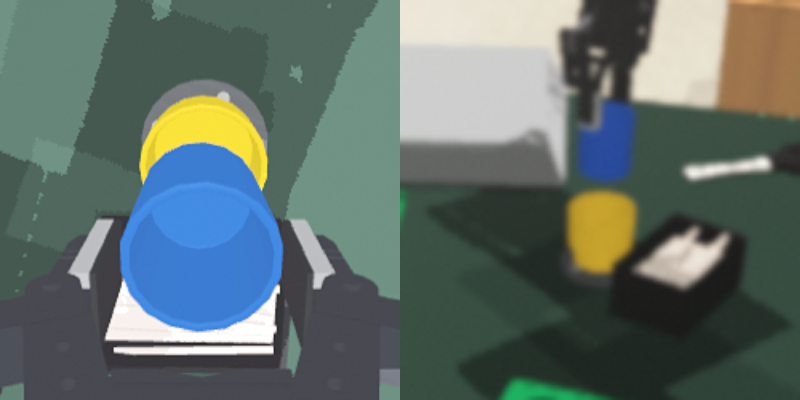

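Blue hangs upright, centred over yellow: crop columns 203 and 204. I'll lower it into the yellow cup.

Emit:
{"fn": "jog_arm", "kwargs": {"slide": [[0.001,0.0015,0.02],[0,0,0.02],[0,0,0.012],[0,0,0.008],[0,0,0.006],[0,0,0.004],[0,0,0.002],[0,0,0]], "spin": [0,0,0,0,0,0,0,0], "grip": [0.45,0.45,0.45,0.45,0.45,0.45,0.45,0.45]}}

```text
t: 22.65
eef_pos: [0.5502, -0.4012, 0.0665]
orientation: [3.142, -0.0, -0.351]
wrist_force: [-0.7, 0.7, -0.3]
grip_width: 0.59
grasp_force: 26.3
```

Emit:
{"fn": "jog_arm", "kwargs": {"slide": [[0,0,0.001],[0,0,0.001],[0,0,0]], "spin": [0,0,0], "grip": [0.45,0.45,0.45]}}

```text
t: 23.02
eef_pos: [0.5501, -0.4012, 0.0644]
orientation: [-3.142, 0.0, -0.351]
wrist_force: [-0.4, -0.0, -0.7]
grip_width: 0.588
grasp_force: 26.3
```

Emit:
{"fn": "jog_arm", "kwargs": {"slide": [[0,0,0.001],[0,0,0.001],[0,0,0.001],[0,0,0]], "spin": [0,0,0,0], "grip": [0.45,0.45,0.45,0.45]}}

```text
t: 23.52
eef_pos: [0.5502, -0.4012, 0.0613]
orientation: [-3.142, 0.0, -0.351]
wrist_force: [0.3, -0.4, -0.4]
grip_width: 0.591
grasp_force: 26.3
```

Emit:
{"fn": "jog_arm", "kwargs": {"slide": [[0,0,0.001],[0,0,0.0005],[0,0,0]], "spin": [0,0,0], "grip": [0.45,0.45,0.45]}}

```text
t: 23.9
eef_pos: [0.5507, -0.4014, 0.0609]
orientation: [3.141, -0.001, -0.351]
wrist_force: [-1.2, 1.9, 12.7]
grip_width: 0.587
grasp_force: 27.5
```

Contact came exactly at the home height. Releasing, then lifting toward the red cup.

Emit:
{"fn": "jog_arm", "kwargs": {"slide": [[0,0,0],[0,0,0],[0,0,0],[0,0,-0.01],[0,0,-0.03],[0,0,-0.04],[0,0,-0.04],[0,0,-0.03],[0,0,0],[0,0,0]], "spin": [0,0,0,0,0,0,0,0,0,0], "grip": [0.7,0.85,1,1,1,1,1,1,1,1]}}

```text
t: 25.15
eef_pos: [0.5499, -0.401, 0.2098]
orientation: [-3.141, 0.0, -0.351]
wrist_force: [-0.5, -0.6, -0.3]
grip_width: 1.002
grasp_force: 0.0
```

```bash
python3 - <<'E'
from h import *
im,c=snap('wrist','w9.png')
hsv=cv2.cvtColor(im,cv2.COLOR_RGB2HSV)
for n,a,b in(('y',20,35),('b',100,125)):
    m=cv2.inRange(hsv,(a,100,60),(b,255,255));k=max(cv2.findContours(m,0,2)[0],key=cv2.contourArea);x,y,w,h=cv2.boundingRect(k);print(n,x,x+w-1,y,y+h-1)
print('blue rim pred at home',proj(c,[.5495,-.3998,.09]))
to([.496,.0905,.21],13)
E
```

```text
y 289 350 154 217
b 294 346 161 216
blue rim pred at home [[318.92981703 190.4527847 ]]
tool shift [-2.194e-01 -4.429e-01 -4.000e-04] per row [-0.0169 -0.0341 -0.    ]
```

Blue sits concentric in yellow, with its rim at columns 294–346 and the expected rows. The tray stack is only about 34 mm from the red cup on the −y side, so I'll turn the fingers to close along world x (yaw ≈ 1.57).

Emit:
{"fn": "jog_arm", "kwargs": {"slide": [[0,0,0],[0,0,0],[0,0,0],[0,0,0],[0,0,0],[0,0,0],[0,0,0],[0,0,0],[0,0,0],[0,0,0],[0,0,0],[0,0,0]], "spin": [-0.175,-0.175,-0.175,-0.175,-0.175,-0.175,-0.175,-0.175,-0.175,-0.175,-0.17,0], "grip": [1,1,1,1,1,1,1,1,1,1,1,1]}}

```text
t: 26.7
eef_pos: [0.5497, -0.4008, 0.2088]
orientation: [-3.14, -0.001, 1.568]
wrist_force: [-0.5, -0.7, -0.9]
grip_width: 1.0
grasp_force: 0.0
```

```bash
python3 - <<'E'
from h import *
to([.496,.0905,.21],13)
E
```

```text
tool shift [ 0.4912 -0.0551 -0.0006] per row [ 0.0378 -0.0042 -0.    ]
```

Emit:
{"fn": "jog_arm", "kwargs": {"slide": [[0.018,-0.002,0],[0.037,-0.0042,0],[0.037,-0.0042,0],[0.037,-0.0042,0],[0.037,-0.0042,0],[0.037,-0.0042,0],[0.037,-0.0042,0],[0.037,-0.0042,0],[0.037,-0.0042,0],[0.037,-0.0042,0],[0.037,-0.0042,0],[0.037,-0.0042,0],[0.037,-0.0042,0],[0.029,-0.0027,0],[0,0,0],[0,0,0]], "spin": [0,0,0,0,0,0,0,0,0,0,0,0,0,0,0,0], "grip": [1,1,1,1,1,1,1,1,1,1,1,1,1,1,1,1]}}

```text
t: 28.7
eef_pos: [0.4955, 0.0899, 0.2098]
orientation: [-3.141, 0.0, 1.568]
wrist_force: [0.5, -1.0, 0.5]
grip_width: 1.001
grasp_force: 0.0
```

```bash
python3 - <<'E'
from h import *
im,c=snap('wrist','w10.png')
hsv=cv2.cvtColor(im,cv2.COLOR_RGB2HSV)
m=cv2.inRange(hsv,(0,150,60),(6,255,255))|cv2.inRange(hsv,(174,150,60),(180,255,255))
for k in sorted(cv2.findContours(m,0,2)[0],key=cv2.contourArea)[-3:]:
    x,y,w,h=cv2.boundingRect(k);print(x,x+w-1,y,y+h-1)
X=np.array([.496,.0905,.078])
print(proj(c,[X,X+[.0185,0,0],X-[.0185,0,0],X+[0,.0185,0],X-[0,.0185,0]]).round(1).tolist())
to([.496,.0905,.05])
E
```

```text
499 566 14 50
304 339 160 203
517 573 41 128
[[321.2, 185.9], [339.5, 185.9], [302.9, 186.0], [321.2, 167.7], [321.3, 203.5]]
tool shift [0.0009 0.0003 0.1598] per row [0.0009 0.0003 0.1598]
```

View pics/w10.png

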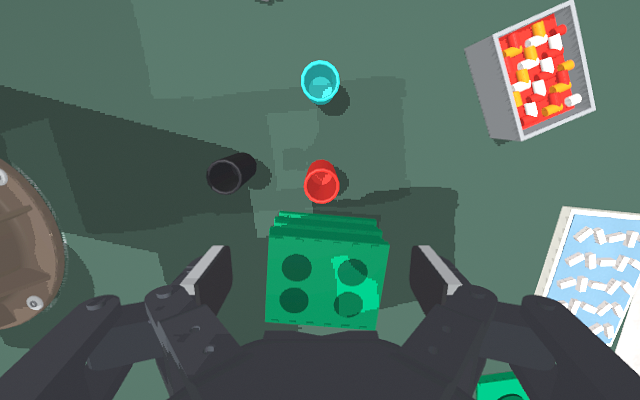

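The red rim is at (321.5,186), exactly as predicted. The finger line runs parallel to the tray edge, and black (225,176) and teal (320,82) are clear. Descending to grip.

Emit:
{"fn": "jog_arm", "kwargs": {"slide": [[0.001,0,0.03],[0,0,0.04],[0,0,0.04],[0,0,0.03],[0,0,0.014],[0,0,0.006],[0,0,0],[0,0,0],[0,0,0],[0,0,0],[0,0,0],[0,0,0],[0,0,0],[0,0,0]], "spin": [0,0,0,0,0,0,0,0,0,0,0,0,0,0], "grip": [1,1,1,1,1,1,1,0.3,0.3,0.3,0.3,0.3,0.3,0.3], "newtons": 25}}

```text
t: 30.5
eef_pos: [0.4964, 0.091, 0.0505]
orientation: [3.141, -0.0, 1.569]
wrist_force: [-1.3, -0.1, 10.9]
grip_width: 0.41
grasp_force: 23.9
```

Emit:
{"fn": "jog_arm", "kwargs": {"slide": [[0,0,-0.005],[0,0,-0.015],[0,0,-0.03],[0,0,-0.04],[0,0,-0.04],[0,0,-0.03],[0,0,-0.01],[0,0,0],[0,0,0]], "spin": [0,0,0,0,0,0,0,0,0], "grip": [0.3,0.3,0.3,0.3,0.3,0.3,0.3,0.3,0.3]}}

```text
t: 31.62
eef_pos: [0.4953, 0.0908, 0.2189]
orientation: [-3.14, 0.0, 1.569]
wrist_force: [0.2, -0.1, -1.3]
grip_width: 0.4
grasp_force: 25.1
```

```bash
python3 - <<'E'
from h import *
im,c=snap('wrist','w11.png')
hsv=cv2.cvtColor(im,cv2.COLOR_RGB2HSV)
m=cv2.inRange(hsv,(0,150,60),(6,255,255))|cv2.inRange(hsv,(174,150,60),(180,255,255))
for k in sorted(cv2.findContours(m,0,2)[0],key=cv2.contourArea)[-1:]:
    x,y,w,h=cv2.boundingRect(k);print(x,x+w-1,y,y+h-1)
X=observe()['eef_pos'];R=Ro.from_euler('xyz',observe()['orientation'])
print(proj(c,[X+R.apply([dx,0,-.0275]) for dx in(.0185,0,-.0185)]))
to([.5495,-.400,.21],14)
E
```

```text
286 355 189 288
[[320.88742745 221.08854234]
 [320.88416745 256.33439216]
 [320.88089964 289.25509037]]
tool shift [-0.4907  0.0552  0.0088] per row [-0.035   0.0039  0.0006]
```

Emit:
{"fn": "jog_arm", "kwargs": {"slide": [[-0.018,0.002,0],[-0.035,0.0039,0],[-0.035,0.0039,0],[-0.035,0.0039,0],[-0.035,0.0039,0],[-0.035,0.0039,0],[-0.035,0.0039,0],[-0.035,0.0039,0],[-0.035,0.0039,0],[-0.035,0.0039,0],[-0.035,0.0039,0],[-0.035,0.0039,0],[-0.035,0.0039,0],[-0.035,0.0039,0],[-0.018,0.0025,0],[0,0,0],[0,0,0]], "spin": [0,0,0,0,0,0,0,0,0,0,0,0,0,0,0,0,0], "grip": [0.3,0.3,0.3,0.3,0.3,0.3,0.3,0.3,0.3,0.3,0.3,0.3,0.3,0.3,0.3,0.3,0.3]}}

```text
t: 33.8
eef_pos: [0.5499, -0.3994, 0.2196]
orientation: [-3.141, -0.001, 1.569]
wrist_force: [0.1, 0.4, 0.1]
grip_width: 0.401
grasp_force: 25.1
```

```bash
python3 - <<'E'
from h import *
im,c=snap('wrist','w12.png')
hsv=cv2.cvtColor(im,cv2.COLOR_RGB2HSV)
m=cv2.inRange(hsv,(100,120,60),(125,255,255));k=max(cv2.findContours(m,0,2)[0],key=cv2.contourArea);x,y,w,h=cv2.boundingRect(k);print('blue',x,x+w-1,y,y+h-1)
X=np.array([.5496,-.401,.09]);print(proj(c,[X,X+[.026,0,0],X-[.026,0,0],X+[0,.026,0]]).round(1).tolist())
to([.5496,-.401,.1])
E
```

```text
blue 294 344 157 201
[[320.5, 188.6], [346.4, 188.6], [294.7, 188.7], [320.5, 162.8]]
tool shift [-0.0019 -0.0004  0.1197] per row [-0.0019 -0.0004  0.1197]
```

Emit:
{"fn": "jog_arm", "kwargs": {"slide": [[-0.002,-0.001,0.02],[0,0,0.03],[0,0,0.02],[0,0,0.012],[0,0,0.012],[0,0,0.012],[0,0,0.012],[0,0,0.007],[0,0,0.003],[0,0,0]], "spin": [0,0,0,0,0,0,0,0,0,0], "grip": [0.3,0.3,0.3,0.3,0.3,0.3,0.3,0.3,0.3,0.3]}}

```text
t: 35.1
eef_pos: [0.5493, -0.4022, 0.0919]
orientation: [-3.142, -0.0, 1.569]
wrist_force: [0.7, -0.1, -0.1]
grip_width: 0.406
grasp_force: 25.1
```

Emit:
{"fn": "jog_arm", "kwargs": {"slide": [[0,0,0.002],[0,0,0.001],[0,0,0]], "spin": [0,0,0], "grip": [0.3,0.3,0.3]}}

```text
t: 35.48
eef_pos: [0.5493, -0.4022, 0.089]
orientation: [3.142, -0.0, 1.569]
wrist_force: [0.6, 0.2, 0.1]
grip_width: 0.406
grasp_force: 25.1
```

Emit:
{"fn": "jog_arm", "kwargs": {"slide": [[0,0,0.001],[0,0,0.001],[0,0,0.0007],[0,0,0.0006],[0,0,0]], "spin": [0,0,0,0,0], "grip": [0.3,0.3,0.3,0.3,0.3]}}

```text
t: 36.1
eef_pos: [0.5495, -0.4025, 0.0865]
orientation: [3.141, 0.001, 1.569]
wrist_force: [-2.9, 0.8, 10.9]
grip_width: 0.405
grasp_force: 26.1
```

Contact at 0.0865, which is home. Release and retreat.

Emit:
{"fn": "jog_arm", "kwargs": {"slide": [[0,0,0],[0,0,0],[0,0,0],[0,0,0],[0,0,-0.01],[0,0,-0.03],[0,0,-0.04],[0,0,-0.04],[0,0,-0.04],[0,0,0],[0,0,0]], "spin": [0,0,0,0,0,0,0,0,0,0,0], "grip": [0.5,0.65,0.8,0.9,0.9,0.9,0.9,0.9,0.9,0.9,0.9]}}

```text
t: 37.48
eef_pos: [0.5491, -0.402, 0.2457]
orientation: [3.142, 0.0, 1.569]
wrist_force: [0.4, -0.2, -0.7]
grip_width: 0.899
grasp_force: 0.0
```

```bash
python3 - <<'E'
from h import *
im,c=snap('wrist','w13.png');s,cs=snap('scene','s13.png');d,cd=snap('side','d13.png')
for z,n in((.114,'red'),(.09,'blue'),(.066,'yellow')): print(n,'wrist',proj(c,[.5495,-.401,z]).round(1),'side',proj(cd,[.5495,-.401,z]).round(1))
o=np.zeros((400,800,3),np.uint8);o[:,:400]=cv2.resize(im[80:280,220:420],(400,400));o[:,400:]=cv2.resize(d[90:170,320:400],(400,400),interpolation=cv2.INTER_CUBIC)
cv2.imwrite('pics/c13.png',o[:,:,::-1])
E
```

```text
red wrist [[321.1 185.5]] side [[350.3 108.2]]
blue wrist [[321.1 180.8]] side [[349.9 114.9]]
yellow wrist [[321.  176.6]] side [[349.6 121.5]]
```

View pics/c13.png

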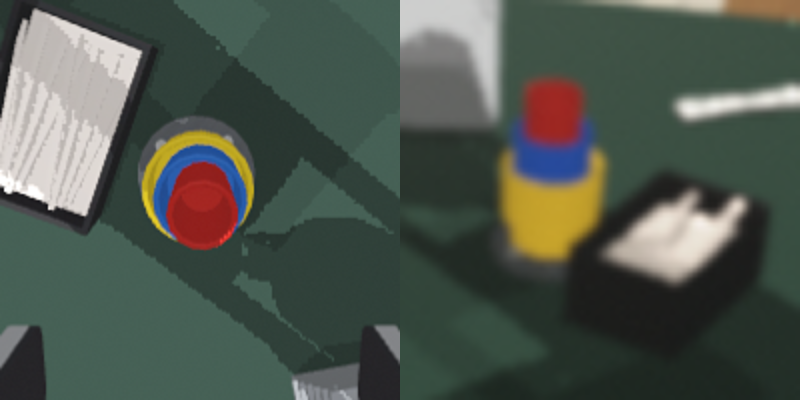

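The nest stands upright on the stand, with the red rim over blue over yellow in equal steps. The tie box is where it was. The gripper is clear, so I'm handing in.

```bash
python3 -c "
from cell import *
print(sign_off())"
```

```text
the job is handed in; nothing more can be done
None
```

The job is handed in at about 38 s: yellow is pushed home on the spigot, blue stands in yellow and red in blue, all upright at their expected seated heights with no bystander touched, but I viewed 13 pictures, over the limit of 10.

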